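Load the engraving machine and latch its guard

TASK

Take the wide wooden board off its barbed hook (raise it, tilt it and back it off over the upturned tip) and set it down by hand, not dropped, on the sloping bed of the engraving machine: hole end up, lower edge on the ledge between the two side stops, lying flat against the bed. Then push the machine's sliding guard shut across the board until its latch catches, and let go. Leave the narrow lath hanging on the other hook and do not knock or shift the other things on the bench.

Things in the scene. Friction and masses are not known exactly. Their poses are not given: they have to be found in the camera images.
- blank: Wide board of pale wood, 70 mm wide, 125 tall, 12 thick, about 100 g, hung upright by its hanging hole. Origin: middle of its lower edge, mid-thickness; z up to the hole end, y across the width, x normal to the face (hung: x points along the rod to the tip, within 0.2 rad). A solid strip 31 mm tall lies above the hole: grip it there across the 12 mm.
- blank_hole (a point): Centre of the wide board's hanging hole, 22 mm wide and 20 mm tall, at z = 84 mm of the board (hole from z = 74 to 94 mm).
- seat (a point): Where the seated board's origin belongs: x = 6, y = 0, z = 0 mm of the bed, its axes along the bed's (or x and y both reversed). The seated board's upper 50 mm stand free above the bed.
- lath: Bystander: the narrow board on the other hook, same wood and same kind of hole, 36 mm wide, 150 mm tall, 12 mm thick; origin at the middle of its lower edge, z up. Leave it hanging.
- hook: Fixed stand carrying the wide board. Origin: foot of the post; x along the rod to the tip, z up. Base 90 x 90 x 12 mm centred at x = 20; post 14 mm thick, 203 tall. Rod 6 mm thick, centre line level at z = 200 mm out to x = 115, then bent up 60 degrees from level for 26 mm to a 9 mm ball. The board hangs at x = 45 to 65 mm.
- hook_tip (a point): Centre of the 9 mm ball at that hook's tip (x = 128, z = 222.5 mm in the stand's frame). To pass the upturned end the board must be tilted 25 degrees or more, its top back towards the post; on the level rod it can tilt up to about 40 degrees.
- hook2: The other hook stand, of the same form and size, carrying the lath. The two stands may change places.
- machine: Engraving machine, fixed. Origin: on the bench below the bed; x: the way the guard closes, z up, open front to -y. In mm: base x -215 to 145, y +-105, 30 high; housing behind the bed x +-60, y 40 to 100, to z 90; column and head x 105 to 145, y -30 to 90, to z 200; latch bracket and plunger x 54 to 75, y -84 to -47, to z 173.
- bed: Sloping aluminium bed, leaning back 35 degrees from upright. Origin: middle of its surface at the ledge, (0, -35, 50) mm in the machine's frame. z up the slope, x normal out of the surface (to the machine's -y and up), y as the machine's x. Surface x = 0, z = 0 to 75, 100 wide; ledge z = 0, out to x = 22; side stops' inner faces y = +-43, 50 tall.
- guard (a joint): Opening of the sliding guard, m: 0 shut against its stop, 0.145 fully open; starts 0.115 to 0.14. It shuts towards the machine's +x with about 2.5 N of rubbing; over the last 28 mm the latch makes it up to about 15 N in all, then snaps home and cannot slide back.
- guard_tab (a point): Middle of the top of the guard's steel push tab: 12 mm thick along the machine's x, 36 wide along y, 40 tall (z = 140 to 180 mm above the bench). The guard's clear panel (115 long, 8 thick, z = 40 to 140 mm) is in the plane y = -75 mm of the machine, from 70 mm behind the tab's mid-plane to 40 ahead; its thin latch arm reaches 86 ahead.
- tab_home (a point): Fixed point where guard_tab stands when the guard is fully shut: (10, -75, 180) mm in the machine's frame.
- pawl (a joint): Lift of the spring latch plunger in m: 0 down, about 0.006 while the guard's striker passes under it, back at 0 when it has dropped behind the striker (the click). It is also 0 while the guard is open.
- oilcan: Bystander: steel oil can, 66 mm across and 180 mm tall, standing; origin at its foot.
- glue: Bystander: white glue bottle, 54 mm across and 150 mm tall, standing; origin at its foot.
- stone: Bystander: dark sharpening stone lying flat, 70 x 170 x 25 mm (x, y, z); origin under its centre.
- dowel: Bystander: standing dark dowel, 44 mm across and 120 mm tall; origin at its foot.
- hammer: Bystander: hammer lying along its x, 280 mm long; origin under its middle.
- offcut: Bystander: block of dark wood 50 x 70 x 35 mm; origin under its centre.
Not all that is in view belongs to the job. What is shaped like the hook but yellow is not meant.

How it is judged:
By the outcome, as a careful person would: the job done as asked, in the order asked, and still so for the second after the job is handed in, with the robot touching nothing.
It also fails if it takes over 58 s, if anything falls off the work surface, if the arm or the gripper's body presses on something with over 40 N, if the wrist force passes 120 N, or if a joint passes its speed limit or range.

ROBOT

A 7-joint arm with a two-finger parallel gripper is mounted at the origin on the work surface. World frame = base frame: x ahead of the robot, y to its left, z up, the work surface at z = 0. Lengths are in m, angles in rad, forces in N, time in s.
With the tool pointing down it reaches from about 0.425 to 0.875 m from the base axis. Payload 4.7 kg.
Tool frame: the origin (TCP) lies at the very end of the fingers, on their centre line; the grasp point (between the pads) lies 19 mm behind it; z points along the fingers, y is the line along which they close (so a half turn about z gives the same grasp; the last joint's range is limited). The gripper opens to 87 mm and grips with 3 to 60 N. Pads are 19 mm wide; open, the fingers measure 117 mm over their backs; the gripper's body (75 mm by 190 mm) begins 51 mm behind the grasp point.
Start: joints at [1.226, 0.321, -0.07, 1.45, 0.023, 1.371, -0.057], TCP at [0.228, -0.609, 0.184] pointing down, gripper open.
Joint ranges: [-2.86, 2.86], [-0.3, 2.09], [-1.38, 1.24], [0.06, 2.45], [-1.56, 4.7], [0.09, 2.05], [-2.69, 2.69]. Speed limits (rad/s): [2.57, 2.57, 3.14, 3.14, 3.14, 3.14, 3.14].

INTERFACE

Orientations are given as a rotation vector (axis times angle).
In Python, from bench import get_state, get_image, get_calibration, close_job gives the robot as it stands.
- The arm moves only by the shell command python3 -m crank 'ROWS' [FORCE]. ROWS is JSON, a list of rows, each a list of 5 numbers: the opening, from 0 (shut) to 1 (fully open), then the shift along the world's x, y, z in units of 0.2 m (1.0 is 0.2 m), then the turn about the world's z in units of 2 pi rad (1.0 is 2 pi rad). A call has 1 to 5 rows; each row is the pose to reach, as a shift and turn from the pose commanded when the call began, turning the shorter way round; what a row does not reach only later rows make up. A row lasts 1/8 s, in which the tool goes at most 62.5 mm and 10.7 degrees, less where a joint would pass 70% of its speed; a pose out of reach is approached as far as the arm can. A call with a number of a shift or a turn outside -1 to 1 is refused whole. A call with a gripper value outside its range is refused whole. The fingers move at their own pace and stop on an object; FORCE is the grip in N (left out, the last holds). Time passes only in rows, so rows that repeat a pose let the fingers close. It gives the time, the measured TCP pose, the force, the opening and the grip force at its end, in the units of the state.
- get_state(): the state, without advancing time (a new reading comes with each control period).
- get_image(name): name is "side" or "top"; returns the picture (384x512x3 uint8, red, green, blue); there is no depth.
- get_calibration(name): a dict with "fovy" (degrees; the focal length in pixels is half the picture's height over the tangent of half this angle, whatever the lens; pixels are square), "cx", "cy" (the principal point, pixels), "R" (3x3) and "t" (3): a world point X has camera coordinates R X + t. Camera axes: x right, y down, z forward; pixel columns grow to the right and rows downward; lengths in m; the calibration is good to about 2 mm. A picture is of the moment at which its call begins. get_calibration takes no time and is no camera call.
- close_job(): hands the job in; it is judged then, once.
The state is a dict: "time": time; "joint_positions": joint angles; "qd": joint speeds; "joint_torque": joint torques, N m; "position": TCP position; "tool_rot": TCP orientation; "ft_force": force on the tool from outside, world axes, zero at the start; "torque": the same for the moment, N m; "grip_width": opening from 0.0 (shut) to 1.0 (fully open); "grip_force": force on a finger pad.
Only numpy, scipy, OpenCV 4.12 (cv2) and the standard library are available. Lean on these libraries where they do the work, as an engineer would, in place of code of your own. Each camera call takes 0.05 s, during which the arm holds its last target. There are 200 camera calls.

## Working session

There is one attempt and no reset: what is moved stays moved. The work goes in short steps, Python scripts to look and compute and a shell command to move; the robot and the scene stay as the last step left them, time stands still between calls to the robot, and variables do not carry over. Pictures are saved under pics/ and viewed, at most 10 in all, crops included, and the job is handed in when it is done.

```bash
mkdir -p pics; ls
python3 - <<'E'
from bench import *
import cv2
for n in("top","side"):
    im=get_image(n); cv2.imwrite(f"pics/{n}0.png",im[:,:,::-1]); 
    c=get_calibration(n); print(n,c)
print(get_state())
E
```

```text
pics
top {'fovy': 48.25871455783486, 'cx': 256.6575659690396, 'cy': 185.5447069336839, 'R': array([[ 0.011716  , -0.99988774, -0.00934062],
       [-0.98095395, -0.00968188, -0.19399898],
       [ 0.19388676,  0.01143561, -0.98095726]]), 't': array([-0.13524807,  0.5251884 ,  1.44584556])}
side {'fovy': 52.56201298531421, 'cx': 249.34250480768839, 'cy': 189.80542685441404, 'R': array([[-0.70393236, -0.70999621,  0.01961149],
       [-0.41612308,  0.38987809, -0.82148442],
       [ 0.57560474, -0.58643026, -0.56989362]]), 't': array([0.23924873, 0.35982915, 0.9304707 ])}
{'time': 0.1, 'joint_positions': array([ 1.22608262,  0.32172991, -0.07007021,  1.45155623,  0.02262726,
        1.37077482, -0.05689426]), 'qd': array([-5.58332518e-05, -1.80911292e-03,  7.14444689e-04, -2.88597589e-03,
       -2.28286190e-04, -1.17697123e-03,  1.01013081e-03]), 'joint_torque': array([-9.51037255e-04, -4.92570877e+01, -4.05942947e-01, -3.13400567e+01,
       -6.42504310e-02,  3.95492313e-02,  6.44785337e-05]), 'position': array([ 0.22799527, -0.60811227,  0.18288152]), 'tool_rot': array([-3.08955959e+00, -5.60353082e-01,  6.60931125e-04]), 'ft_force': array([0.10092789, 0.37526382, 0.75795342]), 'torque': array([0.02611831, 0.08180724, 0.04025913]), 'grip_force': 0.0, 'grip_width': 0.9963640700780053}
```

View pics/top0.png

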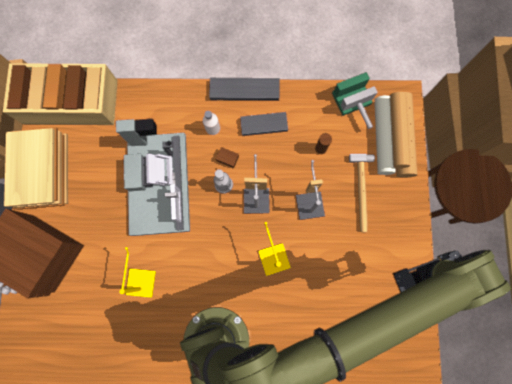

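View pics/side0.png

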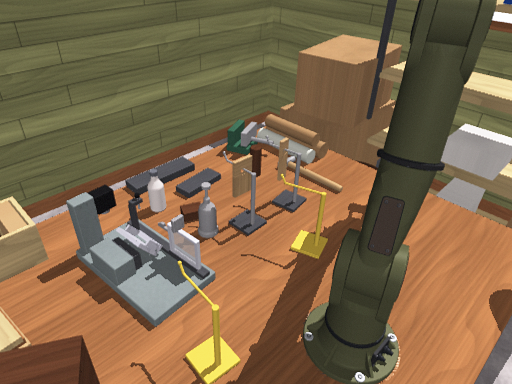

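Run:
```python
import cv2,numpy as np
a=cv2.imread("pics/top0.png")[140:225,205:335]; b=cv2.imread("pics/side0.png")[130:240,180:330]
a=cv2.resize(a,None,fx=6,fy=6,interpolation=cv2.INTER_CUBIC); b=cv2.resize(b,None,fx=5,fy=5,interpolation=cv2.INTER_CUBIC)
cv2.imwrite("pics/c1.png",a); cv2.imwrite("pics/c2.png",b)
m=cv2.resize(cv2.imread("pics/top0.png")[110:240,110:240],None,fx=4.5,fy=4.5,interpolation=cv2.INTER_CUBIC)
cv2.imwrite("pics/c3.png",m)
```

```text
(no output)
```

View pics/c1.png

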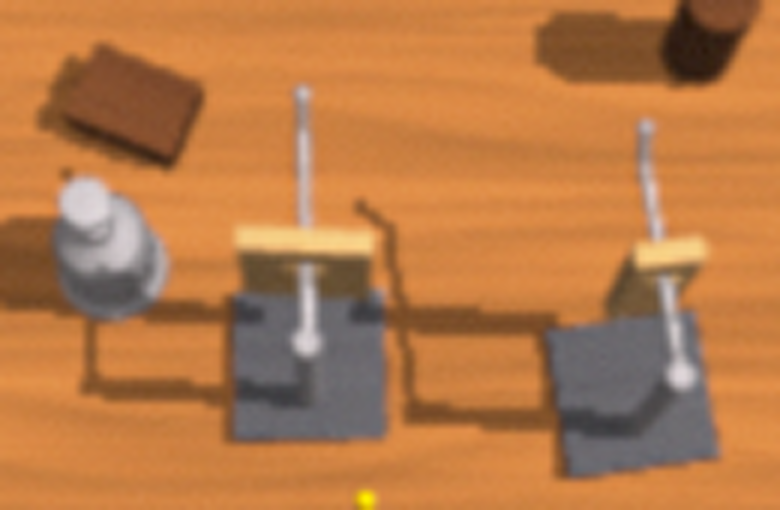

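View pics/c2.png

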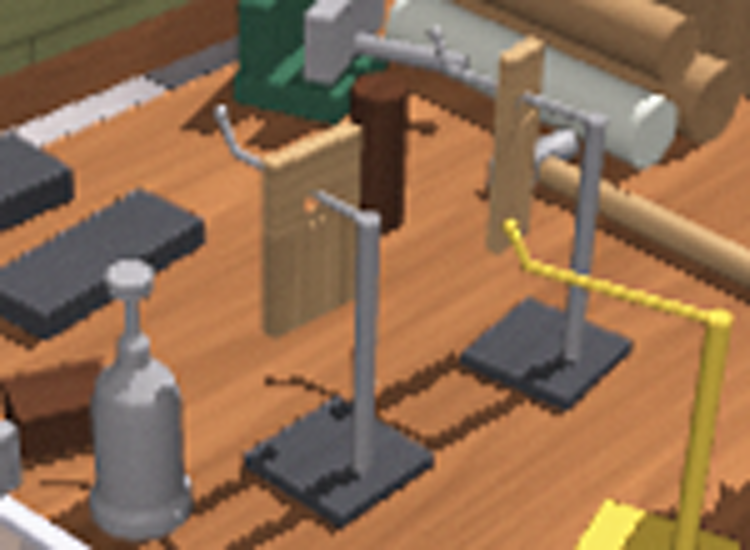

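View pics/c3.png

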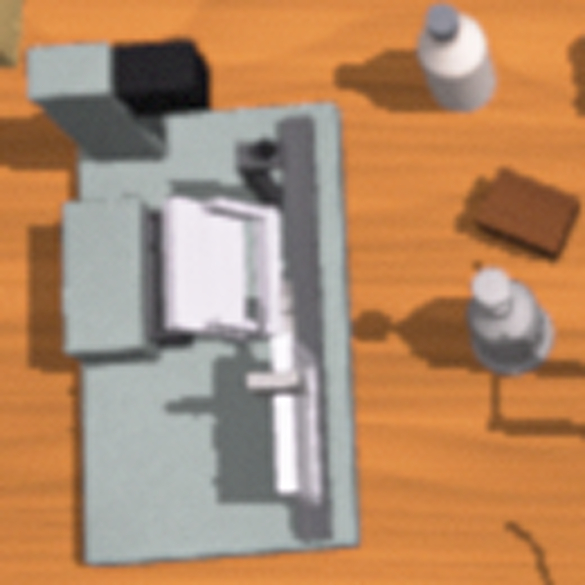

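Pictures show two grey hooks: the left one, base at (256,198) in the top view, carries a board about 22 px (70 mm) wide. The right one, at (310,203), carries one about 13 px wide, so that is the lath. The yellow hooks at (275,258) and (140,283) are decoys. The wide board is therefore on the left hook, at (251,180), which the crops confirm. The machine is at (158,185), with its closing direction pointing up in the image. Next I'll measure.

```bash
cat > h.py <<'E'
import numpy as np,cv2
from bench import *
C={n:get_calibration(n) for n in("top","side")}
def F(n): return 192/np.tan(np.radians(C[n]["fovy"]/2))
def ray(n,p):
    c=C[n]; d=np.array([(p[0]-c["cx"])/F(n),(p[1]-c["cy"])/F(n),1]); return -c["R"].T@c["t"], c["R"].T@d
def plane(n,p,z):
    o,d=ray(n,p); return o+d*(z-o[2])/d[2]
def tri(a,b):
    (o,d),(q,e)=ray("top",a),ray("side",b); s=np.linalg.lstsq(np.c_[d,-e],q-o,rcond=None)[0]
    A=o+s[0]*d;B=q+s[1]*e; return (A+B)/2,np.linalg.norm(A-B)
def proj(n,X):
    c=C[n]; v=c["R"]@np.asarray(X)+c["t"]; return F(n)*v[:2]/v[2]+[c["cx"],c["cy"]]
E
python3 - <<'E'
from h import *
np.set_printoptions(precision=4,suppress=True)
c1=lambda x,y:(x/6+205-.42,y/6+140-.42)
c2=lambda x,y:(x/5+180-.4,y/5+130-.4)
c3=lambda x,y:(x/4.5+110-.39,y/4.5+110-.39)
print("ball",tri(c1(303,92),c2(222,113)),plane("top",c1(303,92),.2225),plane("side",c2(222,113),.2225))
print("post",tri(c1(306,342),c2(368,218)),plane("top",c1(306,342),.203),plane("side",c2(368,218),.203))
for p in[(236,228),(376,234),(235,252),(374,254)]: print("board top",plane("top",c1(*p),.234))
print("side",plane("side",c2(262,167),.234),plane("side",c2(360,126),.234))
for p in[(236,298),(230,438),(387,438),(384,293)]: print("hookbase",plane("top",c1(*p),.012))
for p in[(83,563),(357,545),(340,102)]: print("mbase",plane("top",c3(*p),.03))
for p in[(28,50),(110,42),(112,95),(30,103)]: print("head",plane("top",c3(*p),.2))
for p in[(64,205),(140,200),(145,352),(66,356)]: print("housing",plane("top",c3(*p),.09))
for p in[(247,375),(247,389),(303,374),(303,388)]: print("tab",plane("top",c3(*p),.18))
for p in[(165,198),(205,205),(163,330),(275,340),(278,210)]: print("bed?",plane("top",c3(*p),.111))
R=cv2.Rodrigues(get_state()["tool_rot"])[0]; print(np.degrees(np.arctan2(R[1,1],R[0,1])))
E
```

```text
ball (array([ 0.5887, -0.1266,  0.2234]), np.float64(0.0033418525025434385)) [ 0.5903 -0.1255  0.2225] [ 0.5882 -0.1283  0.2225]
post (array([ 0.4606, -0.129 ,  0.2038]), np.float64(0.001820282557307122)) [ 0.4615 -0.1284  0.203 ] [ 0.4606 -0.1303  0.203 ]
board top [ 0.5149 -0.0923  0.234 ]
board top [ 0.5125 -0.1639  0.234 ]
board top [ 0.5024 -0.092   0.234 ]
board top [ 0.502 -0.163  0.234]
side [ 0.5086 -0.089   0.234 ] [ 0.5037 -0.1657  0.234 ]
hookbase [ 0.5203 -0.0837  0.012 ]
hookbase [ 0.4362 -0.0816  0.012 ]
hookbase [ 0.4372 -0.1742  0.012 ]
hookbase [ 0.5242 -0.1719  0.012 ]
mbase [0.3523 0.3152 0.03  ]
mbase [0.3684 0.104  0.03  ]
mbase [0.7256 0.133  0.03  ]
head [0.707 0.328 0.2  ]
head [0.7135 0.2692 0.2   ]
head [0.6736 0.265  0.2   ]
head [0.6671 0.3236 0.2   ]
housing [0.6214 0.3304 0.09  ]
housing [0.6259 0.2721 0.09  ]
housing [0.5071 0.2607 0.09  ]
housing [0.5034 0.3204 0.09  ]
tab [0.4742 0.1617 0.18  ]
tab [0.4642 0.1612 0.18  ]
tab [0.4753 0.1221 0.18  ]
tab [0.4653 0.1216 0.18  ]
bed? [0.6219 0.2471 0.111 ]
bed? [0.6167 0.2164 0.111 ]
bed? [0.52   0.2423 0.111 ]
bed? [0.5132 0.1581 0.111 ]
bed? [0.6133 0.1609 0.111 ]
-69.44004359468036
```

```bash
python3 -m crank '[[1,0,0,1,0.03],[1,0,0,1,0.06],[1,0,0,1,0.09],[1,0.2,0.4,1,0.12],[1,0.3,0.6,1,0.15]]' 10; python3 -m crank '[[1,0.2,0.3,0,0.03],[1,0.4,0.6,0,0.06],[1,0.6,0.9,0,0.09],[1,0.7,1,0,0.12],[1,0.7,1,0,0.148]]'; python3 -m crank '[[1,0.2,0.3,0,0.03],[1,0.3,0.5,0,0.06],[1,0.4,0.8,0,0.09],[1,0.4,0.8,0,0.12],[1,0.4,0.8,0,0.145]]'
python3 - <<'E'
from h import *
s=get_state();R=cv2.Rodrigues(s["tool_rot"])[0];print(s["time"],s["position"],np.degrees(np.arctan2(R[1,1],R[0,1])),s["joint_positions"])
E
```

```text
time: 0.72
position: [0.2845, -0.4969, 0.3839]
tool_rot: [2.499, 1.902, 0.001]
ft_force: [1.1, 0.1, -0.5]
grip_width: 0.997
grip_force: 0.0
time: 1.35
position: [0.4271, -0.2918, 0.3835]
tool_rot: [1.365, 2.829, 0.002]
ft_force: [-1.1, -0.4, 0.4]
grip_width: 1.003
grip_force: 0.0
time: 1.98
position: [0.5039, -0.1363, 0.383]
tool_rot: [0.006, -3.141, 0.0]
ft_force: [0.7, -0.7, 0.6]
grip_width: 1.001
grip_force: 0.0
1.975 [ 0.50386888 -0.13626516  0.38301189] 90.20836369424076 [ 0.83084596  0.05967535 -0.65003689  1.37782283  0.03666522  1.71681749
  1.76141316]
```

```bash
python3 -m crank '[[1,0,0.005,0,0],[1,0,0.005,-0.25,0],[1,0,0.005,-0.5,0],[1,0,0.005,-0.75,0],[1,0,0.005,-0.75,0]]'
python3 - <<'E'
from h import *
for n in("top","side"):
    im=get_image(n)[:,:,::-1]; p=proj(n,[.508,-.128,.2]).astype(int)
    c=im[p[1]-50:p[1]+50,p[0]-65:p[0]+65]; globals()[n]=cv2.resize(c,None,fx=5.5,fy=5.5,interpolation=cv2.INTER_CUBIC)[:,:]
cv2.imwrite("pics/g.png",cv2.resize(np.vstack([top,side]),None,fx=.54,fy=.54,interpolation=cv2.INTER_AREA))
E
```

```text
time: 2.6
position: [0.5008, -0.1361, 0.2298]
tool_rot: [-0.012, -3.134, -0.004]
ft_force: [-0.3, 0.3, 0.8]
grip_width: 0.998
grip_force: 0.0
```

View pics/g.png

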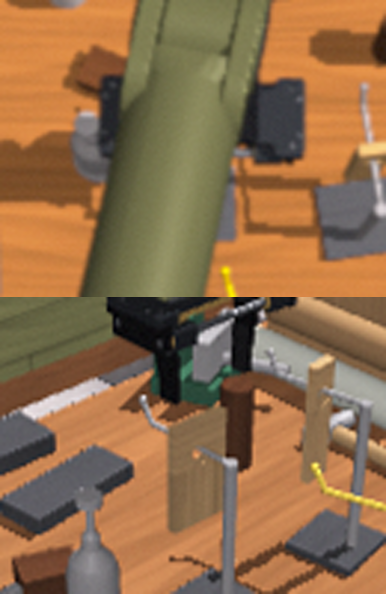

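```bash
cat > s.py <<'E'
from h import *
s=get_state();R=cv2.Rodrigues(s["tool_rot"])[0]
print("t %.2f"%s["time"],"pos",s["position"].round(4),"yaw %.1f"%np.degrees(np.arctan2(R[1,1],R[0,1])),"zdir",R[:,2].round(3),"F",s["ft_force"].round(1),"T",s["torque"].round(2),"w %.3f"%s["grip_width"],"gf %.1f"%s["grip_force"],"q",s["joint_positions"].round(2))
E
python3 s.py; python3 -m crank '[[1,0.03,0.03,0,0],[1,0.03,0.03,0,0]]'; python3 s.py
```

```text
t 2.70 pos [ 0.5044 -0.1367  0.2348] yaw 89.7 zdir [ 0.001 -0.    -1.   ] F [ 0.5 -0.   0.6] T [ 0.14 -0.11 -0.02] w 1.000 gf 0.0 q [ 0.84  0.06 -0.65  1.67  0.04  1.43  1.75]
time: 2.95
position: [0.5116, -0.1296, 0.2353]
tool_rot: [0.005, 3.138, -0.001]
ft_force: [-0.2, 0.3, 0.1]
grip_width: 1.003
grip_force: 0.0
t 2.95 pos [ 0.5116 -0.1296  0.2353] yaw 89.8 zdir [ 0.003 -0.    -1.   ] F [-0.2  0.3  0.1] T [ 0.16 -0.17 -0.03] w 1.003 gf 0.0 q [ 0.83  0.07 -0.66  1.66  0.04  1.42  1.73]
```

```bash
python3 -m crank '[[1,-0.015,0.005,-0.07,0],[1,-0.015,0.005,-0.14,0],[1,-0.015,0.005,-0.21,0],[1,-0.015,0.005,-0.21,0]]'; python3 s.py;  python3 -m crank '[[0.5,0,0,0,0],[0.5,0,0,0,0],[0.5,0,0,0,0],[0.5,0,0,0,0]]' 10; python3 s.py
```

```text
time: 3.45
position: [0.5056, -0.1293, 0.1895]
tool_rot: [-0.007, -3.139, -0.002]
ft_force: [0.5, 0.5, -0.5]
grip_width: 1.003
grip_force: 0.0
t 3.45 pos [ 0.5056 -0.1293  0.1895] yaw 89.7 zdir [-0.003  0.001 -1.   ] F [ 0.5  0.5 -0.5] T [ 0.07 -0.13  0.03] w 1.003 gf 0.0 q [ 0.83  0.09 -0.66  1.74  0.05  1.34  1.73]
time: 3.95
position: [0.5072, -0.1294, 0.1919]
tool_rot: [0.007, 3.141, -0.0]
ft_force: [0.1, 0.2, 1.5]
grip_width: 0.802
grip_force: 10.0
t 3.95 pos [ 0.5072 -0.1294  0.1919] yaw 89.8 zdir [ 0.001 -0.    -1.   ] F [0.1 0.2 1.5] T [ 0.17 -0.16  0.04] w 0.802 gf 10.0 q [ 0.83  0.08 -0.66  1.73  0.05  1.34  1.73]
```

```bash
python3 -m crank '[[0.5,0,0,0.022,0],[0.5,0,0,0.022,0],[0.5,-0.07,0,0.022,0],[0.5,-0.14,0,0.022,0],[0.5,-0.14,0,0.022,0]]'; python3 s.py;  python3 -m crank '[[0.5,-0.02,0,0,0],[0.5,-0.04,0,0,0],[0.5,-0.04,0,0,0]]'; python3 s.py
```

```text
time: 4.58
position: [0.4774, -0.13, 0.1958]
tool_rot: [-0.009, -3.141, 0.002]
ft_force: [0.2, 0.2, -1.3]
grip_width: 0.801
grip_force: 10.0
t 4.58 pos [ 0.4774 -0.13    0.1958] yaw 89.7 zdir [-0.    -0.001 -1.   ] F [ 0.2  0.2 -1.3] T [ 0.11 -0.25  0.01] w 0.801 gf 10.0 q [ 0.86  0.01 -0.65  1.79  0.01  1.35  1.78]
time: 4.95
position: [0.471, -0.1294, 0.1959]
tool_rot: [0.007, 3.141, -0.0]
ft_force: [0.4, -0.4, -2.2]
grip_width: 0.797
grip_force: 10.0
t 4.95 pos [ 0.471  -0.1294  0.1959] yaw 89.8 zdir [ 0.001 -0.    -1.   ] F [ 0.4 -0.4 -2.2] T [ 0.14 -0.27 -0.02] w 0.797 gf 10.0 q [ 0.86 -0.01 -0.64  1.8  -0.01  1.35  1.79]
```

```bash
python3 -m crank '[[0.5,-0.02,0,0,0],[0.5,-0.03,0,0,0],[0.5,-0.03,0,0,0]]'; python3 s.py;  python3 -m crank '[[0.5,-0.02,0,0,0],[0.5,-0.035,0,0,0],[0.5,-0.035,0,0,0]]'; python3 s.py
python3 - <<'E'
from h import *
im=get_image("side")[:,:,::-1]; p=proj("side",[.48,-.128,.18]).astype(int)
cv2.imwrite("pics/t1.png",cv2.resize(im[p[1]-40:p[1]+40,p[0]-50:p[0]+50],None,fx=6,fy=6,interpolation=cv2.INTER_CUBIC)); print(p)
E
```

```text
time: 5.32
position: [0.4649, -0.1293, 0.1959]
tool_rot: [0.007, 3.141, 0.0]
ft_force: [0.9, 1.4, -0.3]
grip_width: 0.8
grip_force: 10.0
t 5.33 pos [ 0.4649 -0.1293  0.1959] yaw 89.8 zdir [ 0.  0. -1.] F [ 0.9  1.4 -0.3] T [ 0.21 -0.42  0.02] w 0.800 gf 10.0 q [ 0.87 -0.02 -0.64  1.81 -0.01  1.35  1.8 ]
time: 5.7
position: [0.4575, -0.1294, 0.1956]
tool_rot: [-0.007, -3.141, -0.0]
ft_force: [0.5, 0.3, -2.9]
grip_width: 0.799
grip_force: 10.0
t 5.70 pos [ 0.4575 -0.1294  0.1956] yaw 89.7 zdir [-0.  0. -1.] F [ 0.5  0.3 -2.9] T [ 0.25 -0.47  0.05] w 0.799 gf 10.0 q [ 0.88 -0.04 -0.63  1.83 -0.03  1.35  1.82]
[247 177]
```

View pics/t1.png

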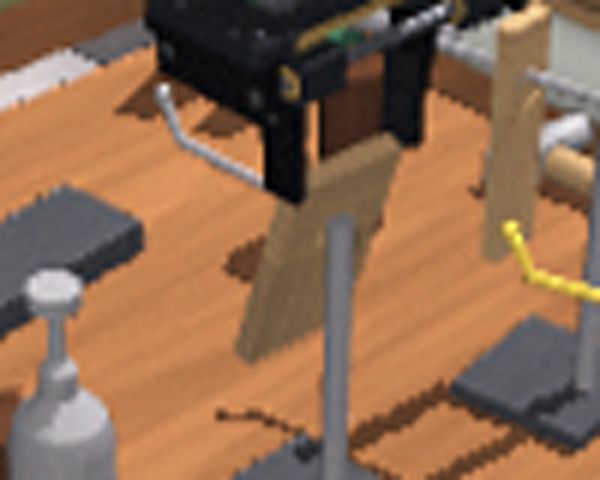

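```bash
cat > tilt.py <<'E'
from h import *
def pl(n,p,y):
    o,d=ray(n,p); return o+d*(y-o[1])/d[1]
E
python3 - <<'E'
from tilt import *
f=lambda x,y:(x/6+197-.42,y/6+137-.42)
s=get_state()["position"]; g=np.array([s[0],s[2]+.019])
for p,y in[((240,352),-.0945),((256,362),-.0945),((398,142),-.1644)]:
    b=pl("side",f(*p),y); v=b[[0,2]]-g; print(b,np.hypot(*v),np.degrees(np.arctan2(v[0],-v[1])))
E
```

```text
[ 0.49459355 -0.0945      0.12217751] 0.09960207829863799 21.784352555212692
[ 0.48263815 -0.0945      0.1221192 ] 0.0958668965792839 15.121412711541371
[ 0.45504737 -0.1644      0.236304  ] 0.021790834335145053 -173.19389725970242
```

```bash
python3 -m crank '[[0.5,-0.015,0,0.003,0],[0.5,-0.03,0,0.005,0],[0.5,-0.035,0,0.005,0],[0.5,-0.035,0,0.005,0]]'; python3 s.py
python3 - <<'E'
from h import *
im=get_image("side")[:,:,::-1]; p=proj("side",[.48,-.128,.18]).astype(int)
cv2.imwrite("pics/t2.png",cv2.resize(im[p[1]-40:p[1]+40,p[0]-50:p[0]+50],None,fx=6,fy=6,interpolation=cv2.INTER_CUBIC)); print(p)
E
```

```text
time: 6.25
position: [0.4509, -0.1296, 0.1969]
tool_rot: [0.007, 3.141, -0.0]
ft_force: [1.1, -0.3, -2.1]
grip_width: 0.798
grip_force: 10.0
t 6.25 pos [ 0.4509 -0.1296  0.1969] yaw 89.7 zdir [ 0. -0. -1.] F [ 1.1 -0.3 -2.1] T [ 0.1  -0.58  0.01] w 0.798 gf 10.0 q [ 0.88 -0.06 -0.63  1.84 -0.04  1.35  1.83]
[247 177]
```

View pics/t2.png

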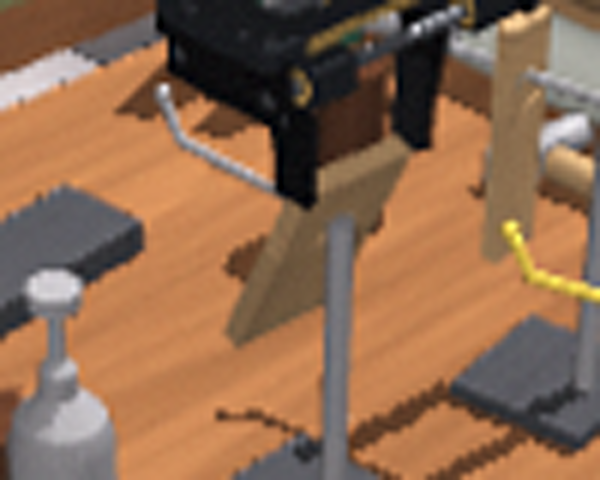

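Shows the board tilting further, with its lower left corners now at crop (228,334) and (241,347). I'll compute the tilt from these.

Run:
```python
from tilt import *
f=lambda x,y:(x/6+197-.42,y/6+137-.42)
s=get_state()["position"]; g=np.array([s[0],s[2]+.019])
for p,y in[((226,334),-.0945),((241,347),-.0945)]:
    b=pl("side",f(*p),y); v=b[[0,2]]-g; print(b,np.hypot(*v),np.degrees(np.arctan2(v[0],-v[1])))
```

```text
[ 0.50514595 -0.0945      0.12809163] 0.103182761220541 31.73371322465632
[ 0.49384827 -0.0945      0.12572374] 0.09984611546566399 25.49283088310297
```

```bash
python3 -m crank '[[0.5,-0.015,0,0,0],[0.5,-0.015,0,0,0]]'; python3 -m crank '[[0.5,0.12,0.002,-0.003,0],[0.5,0.24,0.004,-0.003,0],[0.5,0.36,0.006,-0.003,0],[0.5,0.5,0.008,-0.003,0],[0.5,0.5,0.008,-0.003,0]]'; python3 s.py
```

```text
time: 6.55
position: [0.4477, -0.1295, 0.1968]
tool_rot: [0.007, 3.142, -0.0]
ft_force: [1.7, 0.0, -2.6]
grip_width: 0.794
grip_force: 10.0
time: 7.18
position: [0.5484, -0.1275, 0.1955]
tool_rot: [-0.005, -3.14, -0.003]
ft_force: [-1.0, 0.2, -1.4]
grip_width: 0.801
grip_force: 10.0
t 7.17 pos [ 0.5484 -0.1275  0.1955] yaw 89.8 zdir [-0.001  0.002 -1.   ] F [-1.   0.2 -1.4] T [0.13 0.06 0.02] w 0.801 gf 10.0 q [ 0.79  0.19 -0.68  1.63  0.12  1.37  1.66]
```

```bash
python3 -m crank '[[0.5,0.04,0,0,0],[0.5,0.065,0,0,0],[0.5,0.075,0,0.008,0],[0.5,0.09,0.002,0.025,0],[0.5,0.09,0.002,0.025,0]]'; python3 s.py;python3 -m crank '[[0.5,0.02,0,0.03,0],[0.5,0.035,0,0.06,0],[0.5,0.055,0.002,0.085,0],[0.5,0.065,0.002,0.095,0],[0.5,0.065,0.002,0.095,0]]'; python3 s.py
```

```text
time: 7.8
position: [0.5661, -0.1274, 0.2017]
tool_rot: [0.007, 3.141, -0.0]
ft_force: [1.0, -0.6, -1.7]
grip_width: 0.799
grip_force: 10.0
t 7.80 pos [ 0.5661 -0.1274  0.2017] yaw 89.8 zdir [ 0.001 -0.    -1.   ] F [ 1.  -0.6 -1.7] T [ 0.11 -0.08  0.  ] w 0.799 gf 10.0 q [ 0.76  0.22 -0.68  1.59  0.14  1.38  1.63]
time: 8.43
position: [0.58, -0.127, 0.2216]
tool_rot: [0.006, 3.139, -0.001]
ft_force: [0.3, 0.4, -1.4]
grip_width: 0.796
grip_force: 10.0
t 8.43 pos [ 0.58   -0.127   0.2216] yaw 89.8 zdir [ 0.003 -0.    -1.   ] F [ 0.3  0.4 -1.4] T [ 0.11 -0.25 -0.  ] w 0.796 gf 10.0 q [ 0.75  0.24 -0.68  1.52  0.16  1.43  1.62]
```

```bash
python3 -m crank '[[0.5,0.03,0,0.03,0],[0.5,0.06,0,0.055,0],[0.5,0.1,0,0.08,0],[0.5,0.14,0,0.12,0],[0.5,0.14,0,0.12,0]]'; python3 s.py
python3 - <<'E'
from tilt import *
im=get_image("side")[:,:,::-1]; s=get_state()["position"]; g=np.array([s[0],s[1],s[2]+.019])
np.set_printoptions(precision=1,suppress=True)
p=proj("side",g).astype(int)
hs=cv2.cvtColor(im,cv2.COLOR_BGR2HSV)
cv2.imwrite("pics/e1.png",cv2.resize(im[p[1]-45:p[1]+55,p[0]-60:p[0]+60],None,fx=6,fy=6,interpolation=cv2.INTER_CUBIC)); print(p)
E
```

```text
time: 9.05
position: [0.608, -0.1268, 0.2448]
tool_rot: [0.006, 3.14, 0.001]
ft_force: [-0.3, -0.2, -1.2]
grip_width: 0.796
grip_force: 10.0
t 9.05 pos [ 0.608  -0.1268  0.2448] yaw 89.8 zdir [ 0.001  0.001 -1.   ] F [-0.3 -0.2 -1.2] T [ 0.11 -0.08  0.05] w 0.796 gf 10.0 q [ 0.7   0.3  -0.68  1.42  0.19  1.49  1.59]
[219 138]
```

View pics/e1.png

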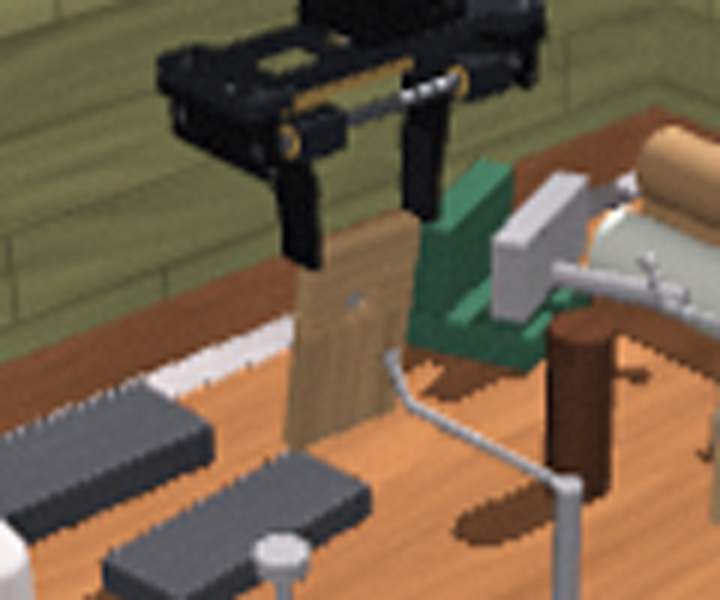

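The crop shows the board free of the hook, ball at crop (392,357) and the board at (350,330), now nearly upright in the pads. I'll re-tilt it on the top edge of the bed. Next: lift, carry and turn.

```bash
python3 -m crank '[[0.5,0.03,0,0.2,0],[0.5,0.03,0,0.45,0],[0.5,0,0.2,0.5,-0.02],[0.5,-0.05,0.45,0.5,-0.045],[0.5,-0.1,0.7,0.5,-0.07]]' 12; python3 -m crank '[[0.5,-0.02,0.25,0,-0.028],[0.5,-0.05,0.5,0,-0.056],[0.5,-0.09,0.7,0,-0.084],[0.5,-0.09,0.85,0,-0.112],[0.5,-0.09,0.94,0,-0.14]]'; python3 -m crank '[[0.5,0,0,0,-0.025],[0.5,0,0,0,-0.025]]'; python3 s.py
```

```text
time: 9.72
position: [0.5862, 0.0143, 0.3441]
tool_rot: [-0.701, -3.062, -0.0]
ft_force: [0.3, 0.7, -2.0]
grip_width: 0.793
grip_force: 12.0
time: 10.35
position: [0.5678, 0.2031, 0.344]
tool_rot: [-1.934, -2.475, 0.0]
ft_force: [-0.1, -1.0, -0.7]
grip_width: 0.798
grip_force: 12.0
time: 10.6
position: [0.5685, 0.201, 0.3439]
tool_rot: [2.117, 2.321, -0.001]
ft_force: [0.2, -0.0, -2.1]
grip_width: 0.796
grip_force: 12.0
t 10.60 pos [0.5685 0.201  0.3439] yaw 5.3 zdir [-0.    -0.001 -1.   ] F [ 0.2 -0.  -2.1] T [-0.03 -0.06 -0.05] w 0.796 gf 12.0 q [ 0.15  0.26 -0.68  1.27  0.16  1.67 -0.41]
```

```bash
python3 - <<'E'
from tilt import *
g=np.array([.608,.2638])
for q in[(286,447),(296,450)]:
    b=pl("side",(q[0]/6+158.6,q[1]/6+92.6),-.0918); v=b[[0,2]]-g; print(b,np.hypot(*v),np.degrees(np.arctan2(v[0],-v[1])))
E
python3 -m crank '[[0.5,0.005,-0.025,-0.2,-0.002],[0.5,0.005,-0.025,-0.4,-0.002],[0.5,0.005,-0.025,-0.6,-0.002],[0.5,0.005,-0.025,-0.7,-0.002],[0.5,0.005,-0.025,-0.7,-0.002]]'; python3 s.py
```

```text
[ 0.63486424 -0.0918      0.16224126] 0.10505172477433004 14.816485871580031
[ 0.62635455 -0.0918      0.16416683] 0.10130971720185468 10.438071385400065
time: 11.22
position: [0.5692, 0.1952, 0.2031]
tool_rot: [-2.132, -2.306, 0.003]
ft_force: [0.3, -0.3, -1.7]
grip_width: 0.796
grip_force: 12.0
t 11.22 pos [0.5692 0.1952 0.2031] yaw 4.5 zdir [-0.002 -0.001 -1.   ] F [ 0.3 -0.3 -1.7] T [-0.03 -0.09  0.01] w 0.796 gf 12.0 q [ 0.18  0.27 -0.67  1.53  0.17  1.4  -0.42]
```

```bash
python3 -m crank '[[0.5,0,0,-0.12,0],[0.5,0,0,-0.235,0],[0.5,-0.005,0.06,-0.235,0],[0.5,-0.01,0.13,-0.235,0],[0.5,-0.015,0.2,-0.235,0]]'; python3 s.py; python3 -m crank '[[0.5,-0.003,0.04,0,0],[0.5,-0.007,0.08,0,0],[0.5,-0.01,0.12,0,0],[0.5,-0.012,0.15,0,0],[0.5,-0.012,0.15,0,0]]'; python3 s.py
```

```text
time: 11.85
position: [0.5675, 0.2381, 0.159]
tool_rot: [2.132, 2.306, 0.004]
ft_force: [0.2, -0.6, -1.6]
grip_width: 0.798
grip_force: 12.0
t 11.85 pos [0.5675 0.2381 0.159 ] yaw 4.5 zdir [ 0.003  0.001 -1.   ] F [ 0.2 -0.6 -1.6] T [-0.23 -0.15 -0.  ] w 0.798 gf 12.0 q [ 0.11  0.33 -0.68  1.56  0.21  1.32 -0.52]
time: 12.48
position: [0.5642, 0.2666, 0.1572]
tool_rot: [-2.133, -2.306, -0.0]
ft_force: [0.7, -0.5, -0.9]
grip_width: 0.791
grip_force: 12.0
t 12.47 pos [0.5642 0.2666 0.1572] yaw 4.5 zdir [-0.  0. -1.] F [ 0.7 -0.5 -0.9] T [-0.14 -0.09 -0.04] w 0.791 gf 12.0 q [ 0.06  0.35 -0.69  1.54  0.23  1.33 -0.57]
```

```bash
python3 -m crank '[[0.5,0,0.012,0,0],[0.5,0,0.024,0,0],[0.5,0,0.024,0,0]]'; python3 s.py; python3 -m crank '[[0.5,0.002,-0.032,-0.045,0],[0.5,0.004,-0.063,-0.09,0],[0.5,0.007,-0.094,-0.135,0],[0.5,0.009,-0.115,-0.165,0],[0.5,0.009,-0.115,-0.165,0]]'; python3 s.py
```

```text
time: 12.85
position: [0.5644, 0.2709, 0.1572]
tool_rot: [2.134, 2.306, 0.0]
ft_force: [-0.2, -0.1, -1.2]
grip_width: 0.792
grip_force: 12.0
t 12.85 pos [0.5644 0.2709 0.1572] yaw 4.4 zdir [ 0.  0. -1.] F [-0.2 -0.1 -1.2] T [-0.19 -0.18  0.02] w 0.792 gf 12.0 q [ 0.05  0.36 -0.69  1.53  0.23  1.33 -0.58]
time: 13.48
position: [0.566, 0.2475, 0.1238]
tool_rot: [-2.134, -2.305, 0.001]
ft_force: [-0.5, 0.4, -0.9]
grip_width: 0.79
grip_force: 12.0
t 13.47 pos [0.566  0.2475 0.1238] yaw 4.4 zdir [-0. -0. -1.] F [-0.5  0.4 -0.9] T [-0.18 -0.06 -0.01] w 0.790 gf 12.0 q [ 0.09  0.36 -0.68  1.59  0.23  1.27 -0.55]
```

```bash
python3 -m crank '[[0.5,0,-0.005,-0.01,0],[0.5,0,-0.01,-0.02,0],[0.5,0,-0.013,-0.028,0],[0.5,0,-0.013,-0.028,0]]'; python3 s.py; python3 -m crank '[[0.5,0,-0.003,-0.01,0],[0.5,0,-0.003,-0.01,0]]'; python3 s.py
python3 - <<'E'
from h import *
im=get_image("side")[:,:,::-1]; it=get_image("top")[:,:,::-1]
p=proj("side",[.566,.2,.12]).astype(int)
a=cv2.resize(im[p[1]-55:p[1]+45,p[0]-65:p[0]+65],None,fx=6,fy=6,interpolation=cv2.INTER_CUBIC)
cv2.imwrite("pics/p1.png",a); print(p)
E
```

```text
time: 13.98
position: [0.5659, 0.2503, 0.1214]
tool_rot: [-2.128, -2.307, -0.01]
ft_force: [-4.5, 4.7, 9.3]
grip_width: 0.793
grip_force: 12.1
t 13.97 pos [0.5659 0.2503 0.1214] yaw 4.6 zdir [ 0.003  0.006 -1.   ] F [-4.5  4.7  9.3] T [ 1.2   0.8  -0.05] w 0.793 gf 12.1 q [ 0.09  0.36 -0.68  1.6   0.23  1.26 -0.55]
time: 14.22
position: [0.5658, 0.2515, 0.1202]
tool_rot: [-2.127, -2.308, -0.013]
ft_force: [-3.6, 7.4, 11.9]
grip_width: 0.794
grip_force: 12.1
t 14.22 pos [0.5658 0.2515 0.1202] yaw 4.7 zdir [ 0.003  0.008 -1.   ] F [-3.6  7.4 11.9] T [1.71 1.02 0.01] w 0.794 gf 12.1 q [ 0.09  0.36 -0.68  1.6   0.23  1.25 -0.55]
[140 227]
```

View pics/p1.png

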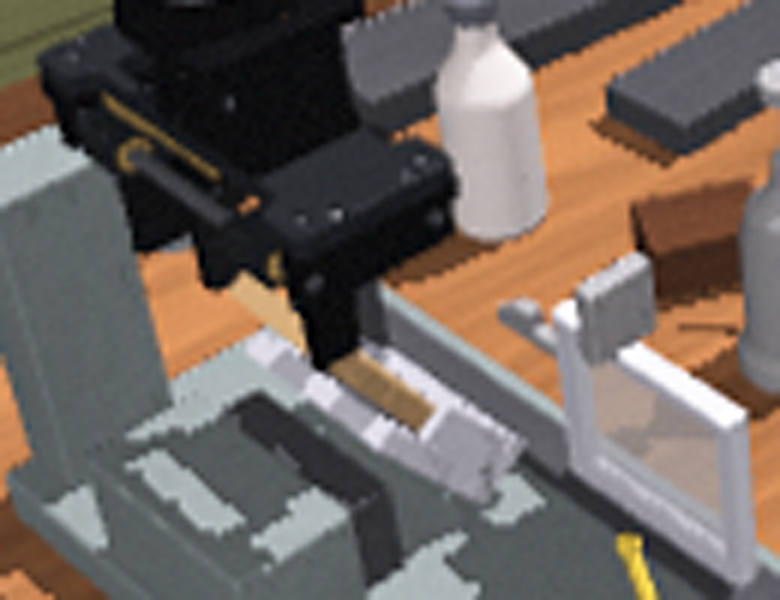

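The picture shows the board between the side stops and parallel to the bed. Its lower corner is at crop (428,415), by the near stop. The force (7.4, 11.9 N in y, z) lies along the ledge normal, so the board is standing on the ledge. I'll relieve the push, loosen the grip and open.

```bash
python3 -m crank '[[0.5,0,0.015,0.008,0],[0.5,0,0.015,0.008,0],[0.5,0,0.015,0.008,0]]' 5; python3 s.py; python3 -m crank '[[0.5,0,0,0,0],[0.5,0,0,0,0]]' 3; python3 s.py
```

```text
time: 14.7
position: [0.5656, 0.2509, 0.1197]
tool_rot: [-2.13, -2.306, -0.005]
ft_force: [-3.8, 5.3, 6.8]
grip_width: 0.797
grip_force: 5.0
t 14.70 pos [0.5656 0.2509 0.1197] yaw 4.6 zdir [ 0.001  0.004 -1.   ] F [-3.8  5.3  6.8] T [ 1.06  0.81 -0.1 ] w 0.797 gf 5.0 q [ 0.09  0.37 -0.68  1.6   0.23  1.26 -0.55]
time: 14.95
position: [0.5661, 0.2479, 0.1183]
tool_rot: [-2.133, -2.306, -0.001]
ft_force: [-2.0, 2.5, 3.7]
grip_width: 0.803
grip_force: 3.0
t 14.95 pos [0.5661 0.2479 0.1183] yaw 4.4 zdir [ 0.  0. -1.] F [-2.   2.5  3.7] T [ 0.54  0.41 -0.03] w 0.803 gf 3.0 q [ 0.09  0.37 -0.68  1.6   0.24  1.26 -0.55]
```

```bash
python3 -m crank '[[0.9,0,0,0,0],[1,0,0,0,0],[1,0,0,0,0],[1,0,0,0,0]]'; python3 s.py; python3 -m crank '[[1,0,0,0.1,0],[1,0,0,0.3,0],[1,0,0,0.6,0],[1,0,0,0.8,0],[1,0,0,0.8,0]]'; python3 s.py
python3 - <<'E'
from h import *
for n in("side","top"): cv2.imwrite(f"pics/r_{n}.png",get_image(n)[:,:,::-1])
E
```

```text
time: 15.45
position: [0.5663, 0.2471, 0.1179]
tool_rot: [2.134, 2.305, -0.001]
ft_force: [-0.3, 0.5, -0.5]
grip_width: 0.991
grip_force: 0.0
t 15.45 pos [0.5663 0.2471 0.1179] yaw 4.4 zdir [-0. -0. -1.] F [-0.3  0.5 -0.5] T [-0.07 -0.16 -0.01] w 0.991 gf 0.0 q [ 0.09  0.37 -0.67  1.6   0.24  1.26 -0.55]
time: 16.08
position: [0.5679, 0.2492, 0.284]
tool_rot: [2.131, 2.303, 0.013]
ft_force: [0.4, 0.4, -0.2]
grip_width: 1.003
grip_force: 0.0
t 16.07 pos [0.5679 0.2492 0.284 ] yaw 4.5 zdir [ 0.008  0.003 -1.   ] F [ 0.4  0.4 -0.2] T [ 0.02 -0.1  -0.02] w 1.003 gf 0.0 q [ 0.09  0.29 -0.7   1.36  0.19  1.55 -0.51]
```

```bash
cat > seat.py <<'E'
from h import *
O=np.array([.570,.2262,0]);a=np.radians(4.6)
def M(p): x,y,z=np.array(p)/1000; return O+[x*np.cos(a)-y*np.sin(a),x*np.sin(a)+y*np.cos(a),z]
t=np.radians(35)
def B(x,y,z): # bed mm -> world
    return M((y,-35-x*np.cos(t)+z*np.sin(t),50+x*np.sin(t)+z*np.cos(t)))
E
python3 - <<'E'
from seat import *
for n in("side","top"):
    im=cv2.imread(f"pics/r_{n}.png"); hs=cv2.cvtColor(im,cv2.COLOR_BGR2HSV)
    for nm,x,y,z in[("top edge -y",6,-35,125),("top edge +y",6,35,125),("bot -y",6,-35,0),("bot +y",6,35,0),("front top mid",12,0,125),("front mid",12,0,60),("hole",12,0,84)]:
        print(n,nm,proj(n,B(x,y,z)).round(1))
    c=proj(n,B(6,0,70)).round().astype(int)
    for r in range(c[1]-26,c[1]+27,2):
        print(r,' '.join("%3d/%3d"%(hs[r,q,0],hs[r,q,1]) for q in range(c[0]-26,c[0]+27,4)))
    print(c[0]-26)
E
```

```text
side top edge -y [127.2 232.5]
side top edge +y [111.6 220.9]
side bot -y [154.5 247.5]
side bot +y [139.4 236.5]
side front top mid [120.7 224.7]
side front mid [135.6 233.1]
side hole [130.2 230.1]
208 130/ 43  12/141  13/146  13/149  13/149  12/148 126/ 25 120/ 29   8/ 53  13/147  12/154  10/ 87   3/ 14   0/ 14
210 140/ 16  13/151  13/146  13/148  13/148  13/148 105/ 31 120/ 23  13/149  11/153  12/152  12/150   0/ 13   0/ 12
212 111/ 23  13/148  12/148  13/147  13/148  13/147 105/ 52 113/ 19  12/153  12/154  12/153  12/150  11/134  10/109
214  13/141  13/148  13/148  13/149  13/145  13/148 108/ 69 150/ 10  12/153  13/147  12/149  11/147  12/151  13/146
216  12/150  13/147  13/146  13/145  13/148  13/149  10/103 120/ 14  12/157  12/153  12/154  12/153  13/150  13/150
218  13/147  13/146  13/145  13/145  12/149  13/146  11/121 120/ 14  12/103  12/155  12/152  13/149  12/149  13/147
220  13/145  13/149  14/136  13/148  13/144  13/150 144/ 14 135/ 10  94/ 16  13/153  13/147  12/149  13/147  13/151
222  13/148  13/148  16/107  13/137  13/149  13/101 124/ 20 120/ 15 114/ 17  19/ 12  13/
[... 4864 characters left out ...]

185  29/ 89  29/ 88  28/ 88  30/ 82  30/ 89 140/ 13 140/ 15  86/ 16  90/ 10 113/  9 105/  9 113/  7 140/  3 128/  9
187  29/ 82  30/ 88  31/ 86  30/ 91  28/ 86  60/  9  90/  6  86/ 12  79/ 11  83/ 14  78/ 10  86/  9 140/  3 137/ 13
189  29/ 86  29/ 87  30/ 85  30/ 85  30/ 88  42/ 22  79/ 11  79/ 11  79/ 12  84/ 10  78/ 11  86/ 12 150/  2 145/ 10
191  30/ 86  29/ 87  29/ 89  29/ 90  30/ 85  30/ 79  83/ 11  77/ 12  75/ 15  72/ 12  83/ 10  90/  2 143/  4 141/ 11
193  29/ 89  30/ 89  29/ 91  29/ 90  31/ 89  29/ 93  81/ 10  83/ 12  81/ 13  84/ 11 176/ 10 167/  9 173/ 11 162/  8
195  29/ 90  29/ 86  29/ 88  30/ 86  29/ 90  31/ 86  50/ 17  83/ 11  81/ 13  75/  9 171/  9 171/  9 174/ 13 165/  8
125
```

```bash
cat > chk.py <<'E'
from seat import *
def polys(pre):
    for n in("top","side"):
        im=cv2.imread(f"pics/{pre}_{n}.png"); im=cv2.resize(im,None,fx=4,fy=4,interpolation=cv2.INTER_CUBIC); hs=cv2.cvtColor(im,cv2.COLOR_BGR2HSV)
        m=cv2.inRange(hs,(14,85,40),(20,135,255) if n=="top" else (19,130,255))
        w=np.zeros_like(m); c=(proj(n,B(6,0,70))*4).astype(int); w[c[1]-110:c[1]+110,c[0]-110:c[0]+110]=255
        m=cv2.morphologyEx(m&w,cv2.MORPH_OPEN,np.ones((5,5)))
        k=max(cv2.findContours(m,0,1)[0],key=cv2.contourArea)
        print(n,"seen",((cv2.approxPolyDP(k,5,True)[:,0]+.5)/4-.5).round(1).tolist())
        for nm,x in(("front",12),("back",0)): print("  flat",nm,[proj(n,B(x,y,z)).round(1).tolist() for y,z in((-35,125),(35,125),(35,0),(-35,0),(-35,50))])
E
python3 -c "from chk import *; polys('r')"
```

```text
top seen [[136.9, 157.1], [136.1, 174.6], [137.9, 177.1], [167.1, 180.1], [166.6, 161.9], [142.1, 156.4]]
  flat front [[139.8, 176.0], [139.4, 155.3], [167.8, 161.6], [168.4, 181.0], [157.4, 179.1]]
  flat back [[137.4, 176.7], [137.0, 156.1], [165.5, 162.2], [166.0, 181.5], [155.0, 179.7]]
side seen [[110.6, 222.4], [125.4, 234.4], [142.4, 242.1], [146.4, 239.9], [138.1, 233.1], [112.4, 220.1]]
  flat front [[128.6, 230.5], [113.0, 219.0], [140.6, 234.7], [155.7, 245.7], [145.5, 240.0]]
  flat back [[125.8, 234.5], [110.2, 222.8], [138.2, 238.2], [153.2, 249.3], [142.9, 243.7]]
```

```bash
python3 -m crank '[[0.5,-0.2,-0.15,0,0],[0,-0.4,-0.35,0,0],[0,-0.67,-0.545,0,0],[0,-0.67,-0.545,0,0],[0,-0.67,-0.545,0,0]]' 20; python3 s.py
python3 - <<'E'
from seat import *
print(M((-142,-75,148)),M((-11,-75,148)))
im=get_image("top"); cv2.imwrite("pics/u_top.png",im[:,:,::-1]); print(proj("top",[.4698,.1417,.18]))
E
```

```text
time: 16.8
position: [0.4321, 0.1383, 0.2779]
tool_rot: [2.134, 2.304, -0.0]
ft_force: [-0.2, 0.3, -0.6]
grip_width: 0.514
grip_force: 0.0
t 16.80 pos [0.4321 0.1383 0.2779] yaw 4.4 zdir [ 0.    -0.001 -1.   ] F [-0.2  0.3 -0.6] T [-0.01 -0.13 -0.03] w 0.514 gf 0.0 q [ 0.34 -0.13 -0.63  1.73 -0.08  1.51 -0.21]
[0.43447232 0.14005334 0.148     ] [0.56505035 0.1505594  0.148     ]
[170.70678382 194.37064624]
```

```bash
python3 -m crank '[[0,0,0.008,0,0],[0,0,0.008,0,0],[0,0,0.008,-0.2,0],[0,0,0.008,-0.45,0],[0,0,0.008,-0.65,0]]'; python3 -m crank '[[0,0.02,0,0,0],[0,0.04,0.003,0,0],[0,0.06,0.005,0,0],[0,0.08,0.006,0,0],[0,0.08,0.006,0,0]]'; python3 s.py
```

```text
time: 17.48
position: [0.4319, 0.1405, 0.1461]
tool_rot: [-2.132, -2.306, 0.001]
ft_force: [-0.3, 0.5, 0.4]
grip_width: 0.009
grip_force: 0.0
time: 18.1
position: [0.4489, 0.1414, 0.1487]
tool_rot: [2.134, 2.305, 0.001]
ft_force: [0.1, -0.8, 0.0]
grip_width: 0.007
grip_force: 0.0
t 18.10 pos [0.4489 0.1414 0.1487] yaw 4.4 zdir [ 0.001  0.    -1.   ] F [ 0.1 -0.8  0. ] T [ 0.03 -0.09 -0.02] w 0.007 gf 0.0 q [ 0.33 -0.02 -0.67  1.91 -0.01  1.25 -0.26]
```

```bash
python3 -m crank '[[0,0.06,0.004,0,0],[0,0.14,0.011,0,0],[0,0.22,0.017,0,0],[0,0.3,0.024,0,0],[0,0.3,0.024,0,0]]'; python3 s.py
```

```text
time: 18.73
position: [0.5092, 0.1461, 0.1479]
tool_rot: [-2.134, -2.304, -0.001]
ft_force: [0.6, -0.8, 0.3]
grip_width: 0.003
grip_force: 0.0
t 18.73 pos [0.5092 0.1461 0.1479] yaw 4.4 zdir [-0.     0.001 -1.   ] F [ 0.6 -0.8  0.3] T [-0.03 -0.05  0.03] w 0.003 gf 0.0 q [ 0.3   0.13 -0.67  1.78  0.09  1.26 -0.32]
```

```bash
cat > guard.py <<'E'
from seat import *
def g(im,tabx):
    p=[proj("side",M((tabx+dx,-75,z))).round(1).tolist() for dx,z in((-70,140),(-70,40),(40,140),(0,180))]
    hs=cv2.cvtColor(im,cv2.COLOR_BGR2HSV); m=cv2.inRange(hs,(0,0,195),(180,45,255))
    c=proj("side",M((-80,-75,100))).astype(int); w=np.zeros_like(m); w[c[1]-60:c[1]+60,c[0]-50:c[0]+60]=255
    k=[x for x in cv2.findContours(m&w,0,2)[0] if cv2.contourArea(x)>15]
    print("exp",p,"white",[cv2.boundingRect(x) for x in k])
E
python3 - <<'E'
from guard import *
g(cv2.imread("pics/side0.png"),-107.7); g(cv2.imread("pics/r_side.png"),-107.7)
im=get_image("side")[:,:,::-1].copy(); s=get_state()["position"]
cv2.imwrite("pics/g1.png",im); xm=((s-O)@[np.cos(a),np.sin(a),0])*1000; print(xm); g(im,xm+21)
E
```

```text
exp [[196.4, 241.3], [198.5, 268.7], [168.6, 222.9], [177.1, 217.7]] white [(178, 229, 21, 14), (122, 225, 35, 21), (202, 183, 8, 4), (151, 179, 13, 11)]
exp [[196.4, 241.3], [198.5, 268.7], [168.6, 222.9], [177.1, 217.7]] white [(139, 231, 18, 15), (178, 229, 21, 15), (202, 182, 8, 5), (150, 179, 14, 12)]
-67.87917686890965
exp [[180.6, 230.9], [183.5, 258.1], [154.5, 213.6], [162.1, 208.1]] white [(139, 231, 18, 15), (178, 229, 21, 15), (172, 214, 10, 8), (206, 202, 9, 8), (152, 193, 7, 18), (202, 182, 8, 5)]
```

Run:
```python
from guard import *
r=cv2.imread("pics/r_side.png"); q=cv2.imread("pics/g1.png")
d=np.abs(r.astype(int)-q).max(2)>40
for row in range(186,276,3): print(row,''.join('#' if d[row,c] else '.' for c in range(130,215)))
s=get_state()["position"]; print(proj("side",s),proj("side",M((-120,-75,150))))
for row in range(210,250,4): print(row,[tuple(q[row,c]) [::-1] for c in (166,172,178,184,190,196)])
```

```text
186 .................#############################.#############.########................
189 ..................############################.......##############..................
192 .......................#########################.........####........................
195 ...........................#############################...###.####..................
198 .............................#################################.......................
201 ..............................###########################............................
204 ..............................############.########..................................
207 ...............................############..#.......................................
210 .................................#######.............................................
213 .....................................................................................
216 .....................................................................................
219 .....................................................................................
222 ................
[... 3769 characters left out ...]
4), np.uint8(142), np.uint8(139)), (np.uint8(253), np.uint8(253), np.uint8(255)), (np.uint8(164), np.uint8(138), np.uint8(132))]
242 [(np.uint8(93), np.uint8(93), np.uint8(100)), (np.uint8(164), np.uint8(164), np.uint8(172)), (np.uint8(182), np.uint8(161), np.uint8(151)), (np.uint8(151), np.uint8(139), np.uint8(136)), (np.uint8(152), np.uint8(140), np.uint8(138)), (np.uint8(250), np.uint8(250), np.uint8(253))]
246 [(np.uint8(101), np.uint8(100), np.uint8(106)), (np.uint8(163), np.uint8(161), np.uint8(168)), (np.uint8(160), np.uint8(153), np.uint8(155)), (np.uint8(182), np.uint8(161), np.uint8(151)), (np.uint8(173), np.uint8(154), np.uint8(146)), (np.uint8(158), np.uint8(155), np.uint8(166))]
```

```bash
python3 - <<'E'
from guard import *
from tilt import pl
print("grip finger exp",proj("side",[.526,.2483,.1202]),proj("side",[.526,.2580,.1202]),"seen ~127.5,232.8")
print("t2 finger exp",proj("side",[.451,-.087,.197]),"seen",(305/6+196.6,205/6+136.6))
print("now tip seen ->",pl("side",(166,211.5),.146),pl("side",(166,211.5),.156))
im=get_image("top")[:,:,::-1]; cv2.imwrite("pics/g1_top.png",im)
E
python3 s.py
```

```text
grip finger exp [132.99939522 242.84013732] [129.70417626 244.58871694] seen ~127.5,232.8
t2 finger exp [245.00548261 181.67871681] seen (247.43333333333334, 170.76666666666665)
now tip seen -> [0.51439561 0.146      0.17606689] [0.49734585 0.156      0.19109615]
t 18.82 pos [0.5079 0.1463 0.1479] yaw 4.4 zdir [-0.001  0.    -1.   ] F [ 0.2 -0.2  0.3] T [-0.   -0.11  0.  ] w 0.007 gf 0.0 q [ 0.3   0.13 -0.68  1.78  0.09  1.26 -0.32]
```

Side view: the guard has not moved, and the visible fingertips sit about 28 mm above the reported TCP, which also fits the earlier grip pictures. So the fingers passed just over the tab. I'll go back, lower, and push again.

```bash
python3 -m crank '[[0,0,0,0.12,0],[0,0,0,0.12,0],[0,-0.2,-0.015,0.12,0],[0,-0.39,-0.03,0.12,0],[0,-0.39,-0.03,0.12,0]]'; python3 -m crank '[[0,0,0,-0.1,0],[0,0,0,-0.225,0],[0,0,0,-0.225,0],[0,0.04,0.003,-0.225,0],[0,0.08,0.006,-0.225,0]]'; python3 s.py;  python3 -m crank '[[0,0.04,0.003,0,0],[0,0.08,0.006,0,0],[0,0.12,0.01,0,0],[0,0.16,0.013,0,0]]'
python3 - <<'E'
from guard import *
im=get_image("side")[:,:,::-1].copy(); s=get_state()["position"]
cv2.imwrite("pics/g2.png",im); xm=((s-O)@[np.cos(a),np.sin(a),0])*1000; print(xm); g(im,xm+21)
E
```

```text
time: 19.45
position: [0.4279, 0.1396, 0.1716]
tool_rot: [2.132, 2.305, -0.003]
ft_force: [0.7, 0.8, 0.3]
grip_width: 0.003
grip_force: 0.0
time: 20.08
position: [0.4479, 0.1416, 0.1282]
tool_rot: [2.133, 2.304, 0.003]
ft_force: [-1.2, -0.5, -0.5]
grip_width: 0.005
grip_force: 0.0
t 20.07 pos [0.4479 0.1416 0.1282] yaw 4.4 zdir [ 0.002  0.    -1.   ] F [-1.2 -0.5 -0.5] T [ 0.01 -0.15  0.07] w 0.005 gf 0.0 q [ 0.34 -0.   -0.69  1.94 -0.    1.21 -0.28]
time: 20.58
position: [0.4785, 0.1441, 0.1271]
tool_rot: [-2.133, -2.306, 0.001]
ft_force: [-3.0, 0.1, 2.2]
grip_width: 0.005
grip_force: 1.6
-96.5594749503384
exp [[187.9, 235.7], [190.5, 263.0], [161.1, 218.0], [169.0, 212.5]] white [(146, 285, 10, 7), (152, 274, 16, 17), (139, 230, 18, 16), (172, 225, 21, 15), (206, 202, 9, 8), (152, 200, 7, 11), (202, 182, 8, 5)]
```

```bash
python3 -m crank '[[0,0.06,0.005,0,0],[0,0.12,0.01,0,0],[0,0.18,0.014,0,0],[0,0.24,0.019,0,0],[0,0.3,0.024,0,0]]'; python3 s.py; python3 -m crank '[[0,0.02,0.002,0,0],[0,0.04,0.003,0,0],[0,0.06,0.005,0,0],[0,0.08,0.006,0,0]]'; python3 s.py
```

```text
time: 21.25
position: [0.5389, 0.1493, 0.127]
tool_rot: [-2.133, -2.306, -0.0]
ft_force: [-4.6, 1.8, 0.9]
grip_width: 0.007
grip_force: 1.7
t 21.25 pos [0.5389 0.1493 0.127 ] yaw 4.5 zdir [-0.     0.001 -1.   ] F [-4.6  1.8  0.9] T [0.29 0.72 0.03] w 0.007 gf 1.7 q [ 0.28  0.22 -0.68  1.74  0.15  1.23 -0.36]
time: 21.75
position: [0.5481, 0.1496, 0.127]
tool_rot: [-2.128, -2.302, 0.017]
ft_force: [-23.2, -2.9, 14.1]
grip_width: 0.003
grip_force: 11.7
t 21.75 pos [0.5481 0.1496 0.127 ] yaw 4.5 zdir [-0.012 -0.003 -1.   ] F [-23.2  -2.9  14.1] T [-0.45  4.94  0.03] w 0.003 gf 11.7 q [ 0.27  0.26 -0.68  1.7   0.17  1.25 -0.36]
```

```bash
python3 -m crank '[[0,0,0,0.01,0],[0,0,0,0.01,0]]'; python3 s.py; python3 -m crank '[[0,0.01,0.001,0,0],[0,0.02,0.002,0,0]]'; python3 s.py
python3 - <<'E'
from guard import *
im=get_image("side")[:,:,::-1].copy(); s=get_state()["position"]
cv2.imwrite("pics/g3.png",im); xm=((s-O)@[np.cos(a),np.sin(a),0])*1000; print(xm); g(im,xm+12)
E
```

```text
time: 22.0
position: [0.5479, 0.1496, 0.1271]
tool_rot: [-2.127, -2.302, 0.017]
ft_force: [-14.1, -0.3, 1.1]
grip_width: 0.007
grip_force: 7.2
t 22.00 pos [0.5479 0.1496 0.1271] yaw 4.5 zdir [-0.012 -0.003 -1.   ] F [-14.1  -0.3   1.1] T [-0.05  3.1   0.04] w 0.007 gf 7.2 q [ 0.27  0.26 -0.68  1.7   0.17  1.25 -0.36]
time: 22.25
position: [0.5481, 0.1496, 0.1271]
tool_rot: [-2.124, -2.299, 0.028]
ft_force: [-27.2, -3.3, 10.2]
grip_width: 0.008
grip_force: 13.6
t 22.25 pos [0.5481 0.1496 0.1271] yaw 4.5 zdir [-0.02  -0.005 -1.   ] F [-27.2  -3.3  10.2] T [-0.57  5.78  0.07] w 0.008 gf 13.6 q [ 0.27  0.26 -0.68  1.69  0.17  1.26 -0.36]
-27.98112875576497
exp [[173.0, 225.8], [176.3, 252.9], [147.7, 209.1], [154.9, 203.5]] white [(156, 215, 19, 13), (209, 202, 6, 8), (202, 182, 8, 5)]
```

Run:
```python
import cv2
from bench import *
cv2.imwrite("pics/g3_side.png",cv2.imread("pics/g3.png")); cv2.imwrite("pics/g3_top.png",get_image("top")[:,:,::-1])
from chk import *
polys('g3')
r=cv2.imread("pics/top0.png"); q=cv2.imread("pics/g3_top.png"); d=np.abs(r.astype(int)-q).max(2)>40
for row in range(120,236,3): print(row,''.join('#' if d[row,c] else '.' for c in range(110,330,2)))
for p in [(-28,-75,155),(58,-60,173),(75,-84,173)]: print(proj("side",M(p)),proj("top",M(p)))
```

```text
top seen [[173.9, 172.1], [175.6, 173.4]]
  flat front [[139.8, 176.0], [139.4, 155.3], [167.8, 161.6], [168.4, 181.0], [157.4, 179.1]]
  flat back [[137.4, 176.7], [137.0, 156.1], [165.5, 162.2], [166.0, 181.5], [155.0, 179.7]]
side seen [[110.4, 222.6], [125.1, 234.1], [141.4, 242.4], [145.9, 240.9], [145.1, 238.1], [113.4, 219.9]]
  flat front [[128.6, 230.5], [113.0, 219.0], [140.6, 234.7], [155.7, 245.7], [145.5, 240.0]]
  flat back [[125.8, 234.5], [110.2, 222.8], [138.2, 238.2], [153.2, 249.3], [142.9, 243.7]]
120 ....#.######.########.........................................................................................
123 ..####################........................................................................................
126 ..##########.##########.......................................................................................
129 ..##########.##########.#.....................................................................................
132 ..##....#########################.............................................................................
13
[... 3375 characters left out ...]
###.....................................................................
225 ....................#############....#####....................................................................
228 .....................############....#####....................................................................
231 .....................################..####...................................................................
234 ......................######################..................................................................
[158.70423478 212.54524461] [171.20672872 172.09296221]
[134.32903536 197.31002106] [164.71106457 145.57927156]
[137.75259996 191.36836193] [171.88691411 140.09218684]
```

```bash
python3 -m crank '[[0,-0.08,-0.006,0,0],[0,-0.12,-0.01,0,0],[0,-0.12,-0.01,0.25,0],[0,-0.12,-0.01,0.35,0.028],[0,-0.12,-0.01,0.35,0.056]]'; python3 -m crank '[[0,0,0,0,0.029],[0,0,0,0,0.058],[0,0,0,0,0.087],[0,0,0,0,0.116],[0,0,0,0,0.145]]';  python3 -m crank '[[0,0,0,0,0.029],[0,0,0,0,0.05],[0,0,0,0,0.05]]'; python3 s.py
python3 - <<'E'
from guard import *
im=get_image("side")[:,:,::-1].copy(); s=get_state()["position"]
cv2.imwrite("pics/g4.png",im); print([((s-O)@v)*1000 for v in([np.cos(a),np.sin(a),0],[-np.sin(a),np.cos(a),0])]); g(im,-16)
E
```

```text
time: 22.98
position: [0.5368, 0.1483, 0.2021]
tool_rot: [1.688, 2.643, 0.006]
ft_force: [0.4, -0.6, -0.0]
grip_width: 0.003
grip_force: 0.0
time: 23.6
position: [0.5355, 0.1477, 0.1998]
tool_rot: [0.353, 3.119, 0.0]
ft_force: [0.2, -0.5, 0.5]
grip_width: 0.003
grip_force: 0.0
time: 23.98
position: [0.5352, 0.1478, 0.1996]
tool_rot: [-0.128, 3.137, -0.0]
ft_force: [0.1, 0.1, 0.2]
grip_width: 0.003
grip_force: 0.0
t 23.98 pos [0.5352 0.1478 0.1996] yaw 94.7 zdir [ 0.002 -0.    -1.   ] F [0.1 0.1 0.2] T [ 0.14 -0.1  -0.01] w 0.003 gf 0.0 q [ 0.44  0.19 -0.84  1.64  0.14  1.37  1.22]
[np.float64(-41.1560499265108), np.float64(-75.23839480113399)]
exp [[173.0, 225.8], [176.3, 252.9], [147.7, 209.1], [154.9, 203.5]] white [(156, 215, 20, 13), (210, 202, 5, 7), (202, 182, 8, 5)]
```

```bash
python3 -m crank '[[0,-0.04,-0.003,-0.15,0],[0,-0.04,-0.003,-0.363,0],[0,-0.04,-0.003,-0.363,0],[0,0.01,0.001,-0.363,0],[0,0.03,0.002,-0.363,0]]'; python3 s.py; python3 -m crank '[[0,0.025,0.002,0,0],[0,0.05,0.004,0,0],[0,0.07,0.006,0,0]]'; python3 s.py
```

```text
time: 24.65
position: [0.5426, 0.1491, 0.1285]
tool_rot: [-0.129, 3.135, 0.002]
ft_force: [0.1, -0.5, 0.9]
grip_width: 0.006
grip_force: 0.0
t 24.65 pos [0.5426 0.1491 0.1285] yaw 94.7 zdir [ 0.004  0.001 -1.   ] F [ 0.1 -0.5  0.9] T [ 0.11 -0.16 -0.01] w 0.006 gf 0.0 q [ 0.41  0.26 -0.83  1.73  0.2   1.24  1.18]
time: 25.02
position: [0.5465, 0.1494, 0.1273]
tool_rot: [0.132, -3.122, 0.007]
ft_force: [-27.8, -5.7, 22.1]
grip_width: 0.006
grip_force: 14.2
t 25.02 pos [0.5465 0.1494 0.1273] yaw 94.9 zdir [-0.016 -0.005 -1.   ] F [-27.8  -5.7  22.1] T [-1.17  5.93 -0.05] w 0.006 gf 14.2 q [ 0.39  0.29 -0.82  1.7   0.22  1.27  1.17]
```

```bash
python3 -m crank '[[0,0,0,0.02,0],[0,0,0,0.02,0]]'; python3 s.py; python3 -m crank '[[0,0.015,0.001,0.012,0],[0,0.03,0.002,0.025,0],[0,0.03,0.002,0.025,0]]'; python3 s.py
```

```text
time: 25.28
position: [0.5459, 0.1494, 0.1277]
tool_rot: [0.133, -3.121, 0.005]
ft_force: [-16.3, -2.2, -0.5]
grip_width: 0.005
grip_force: 7.9
t 25.27 pos [0.5459 0.1494 0.1277] yaw 94.9 zdir [-0.017 -0.004 -1.   ] F [-16.3  -2.2  -0.5] T [-0.28  3.42 -0.02] w 0.005 gf 7.9 q [ 0.39  0.29 -0.82  1.7   0.22  1.27  1.18]
time: 25.65
position: [0.5457, 0.1493, 0.1282]
tool_rot: [0.135, -3.107, 0.006]
ft_force: [-22.8, -1.6, -13.1]
grip_width: 0.007
grip_force: 10.9
t 25.65 pos [0.5457 0.1493 0.1282] yaw 95.0 zdir [-0.031 -0.005 -1.   ] F [-22.8  -1.6 -13.1] T [-0.2   4.83  0.01] w 0.007 gf 10.9 q [ 0.39  0.3  -0.82  1.68  0.22  1.29  1.17]
```

Run:
```python
from guard import *
for f in("r_side","g4"):
    g_=cv2.imread(f"pics/{f}.png"); hs=cv2.cvtColor(g_,cv2.COLOR_BGR2HSV); print(f)
    for row in range(186,246,2):
        print(row,''.join(('o' if hs[row,c,1]>75 and hs[row,c,2]>60 else '0123456789'[min(9,hs[row,c,2]//26)]) for c in range(100,205)))
for p in [(-16,-75,180),(-16,-57,180),(24,-75,140),(70,-75,140),(54,-84,173),(75,-84,173),(54,-47,173),(75,-47,173),(54,-84,140),(54,-84,30)]: print(p,proj("side",M(p)).round(1))
```

```text
r_side
186 o2111111o677777777777777ooo1211223434444443221247777888999999987oooooooooooo33433333344333333333333324678
188 1111111101246777776oooooooooo22221223322211221246777888888888776oooooooooooo11223344333333333333321222444
190 111111111110157ooooooooooooooooo22221121122122126677777777766667oooooooooooo22222222334333333221122212ooo
192 1111111100001ooooooooooooooooooooo2211121112oooo66677777776666677oooooooooooooo2222221223322112212ooooooo
194 11100000000002ooooooooooooooooooooo11111ooooooooo6667777776666667ooooooooooooooooo2222211212222oooooooooo
196 00000000000001ooooooooooooooooooooo0000oooooooooo6677777776666667ooooooooooooooooooooo211222ooooooooooooo
198 00000000000000ooooooooooooooooooo231242345ooooooo6667777776666666ooooooooooooooooooooooooooooooooooooooo4
200 000000000000001ooooooooooooooo431111232221ooooooo66677777766666667oooooooooooooooooooooooooooooooooooooo4
202 000000000000000oooooooooooooo233333221111ooooooooo6667777776666666ooooooooooooooooooooooooooooooooooooo34
204 0000000000000001ooooooooooooo11221111344oooooooooo6667777766666666ooooooooooooooooooooooooooooooooo
[... 5100 characters left out ...]
5666665ooooooooooooo4666653466666777666666666666666oooooooooooooooooooooooooooo
240 3356666667764211111111343333467666665oooooooooo466567643466666676666666666666oooooooooooooooooooooooooooo
242 67766677764443311112112122333334676666654ooooo67656666565434666666766666666666ooooooooooooooooooooooooooo
244 666676443333333321112111212233333456666665544665556665555555435666677766666666ooooooooooooooooooooooooooo
(-16, -75, 180) [154.9 203.5]
(-16, -57, 180) [149.5 206.5]
(24, -75, 140) [147.7 209.1]
(70, -75, 140) [137.9 202.6]
(54, -84, 173) [142.2 194.2]
(75, -84, 173) [137.8 191.4]
(54, -47, 173) [131.3 199.9]
(75, -47, 173) [126.8 196.9]
(54, -84, 140) [143.8 203.5]
(54, -84, 30) [148.6 232.3]
```

```bash
python3 - <<'E'
from guard import *
q=get_image("side")[:,:,::-1]; cv2.imwrite("pics/g5.png",q)
for f in("g3","g5","r_side"):
    g_=cv2.imread(f"pics/{f}.png"); hs=cv2.cvtColor(g_,cv2.COLOR_BGR2HSV); print(f)
    for row in range(176,218,1):
        print(row,''.join(('o' if hs[row,c,1]>75 and hs[row,c,2]>60 else '0123456789'[min(9,hs[row,c,2]//26)]) for c in range(118,176)))
E
python3 s.py
```

```text
g3
176 oooo100011000000000111100000000000000000000000000000001222
177 oooo200122210000001211110000000000000000000000000000001222
178 ooooo001222211001333oo11110000000000000000000000000011122o
179 ooooo000122222333444ooo21111000000000000000000000011222222
180 ooooo2000012222343322oooo111100000000000000000001112222222
181 oo67730000232222221011ooooo1111000000000000000111222112222
182 677886410124322210110111oooo211110000000000011122222222222
183 78877776122343321111110112oooo1111100000001112222222222222
184 88877777212223432111111110112ooo11111000111221222222222222
185 77777776o2222234211111112ooo01oooo111111122222222212222222
186 777778ooo22222232111111oooo1011oooo21111122222222222222222
187 7758oooooo2222222111111oo11111111oooo111111222222222222222
188 6oooooooooo222222111111oo1111111111oooo1111221222212221222
189 oooooooooooo22222211111oo111111111112ooo312222122222121211
190 oooooooooooooo2222211111o1111111112111oo322221221114611110
191 oooooooooooooo2222221111111111111oooo111112221222222411111
192 oooooooooooooooo2111222111111111ooo2oo11111121222211111100
193 ooooooooooooooooo11111
[... 6328 characters left out ...]
7766665ooooooooooo
210 ooooooooooo2122222oooooooooooooooo677777776655oooooooooooo
211 oooooooooooo121221ooooooooooooooooo55666655ooooooooooooooo
212 oooooooooooo1122212ooooooooooooooooooooooooooooooooooooooo
213 oooooooooooo1121112ooooooooooooooooooooooooooooooooooooooo
214 oooooooooooo1121111ooooooooooooooooooooooooooooooooooooooo
215 oooooooooooo2122211ooooooooooooooooooooooooooooooooooooooo
216 ooooooooooooo1112212oooooooooooooooooooooooooooooooooooooo
217 ooooooooooooo1212212ooooooooooooooooooooooooooooooooooooo7
t 25.70 pos [0.5457 0.1493 0.1282] yaw 95.0 zdir [-0.031 -0.005 -1.   ] F [-22.3  -1.5 -12.9] T [-0.23  4.73  0.02] w 0.007 gf 10.8 q [ 0.39  0.3  -0.82  1.69  0.22  1.29  1.17]
```

```bash
python3 -m crank '[[0,0.015,0.001,-0.01,0],[0,0.03,0.002,-0.015,0]]'; python3 s.py; python3 -m crank '[[0,0.02,0.002,0.005,0],[0,0.02,0.002,0.005,0]]'; python3 s.py
```

```text
time: 25.95
position: [0.5492, 0.1495, 0.1278]
tool_rot: [0.135, -3.103, 0.01]
ft_force: [-36.9, -4.6, 11.5]
grip_width: 0.004
grip_force: 19.4
t 25.95 pos [0.5492 0.1495 0.1278] yaw 95.0 zdir [-0.036 -0.008 -0.999] F [-36.9  -4.6  11.5] T [-1.26  8.3  -0.07] w 0.004 gf 19.4 q [ 0.38  0.31 -0.82  1.67  0.23  1.29  1.17]
time: 26.2
position: [0.5619, 0.1508, 0.1294]
tool_rot: [0.134, -3.121, 0.004]
ft_force: [-5.0, 0.3, -5.1]
grip_width: 0.008
grip_force: 3.3
t 26.20 pos [0.5619 0.1508 0.1294] yaw 94.9 zdir [-0.017 -0.004 -1.   ] F [-5.   0.3 -5.1] T [ 0.04  1.26 -0.03] w 0.008 gf 3.3 q [ 0.37  0.32 -0.82  1.66  0.24  1.28  1.17]
```

The latch ramp gave way. I'll continue to the stop.

```bash
python3 -m crank '[[0,0.02,0.002,0,0],[0,0.03,0.002,0,0]]'; python3 s.py; python3 -m crank '[[0,0.02,0.002,0,0],[0,0.03,0.002,0,0]]'; python3 s.py
```

```text
time: 26.45
position: [0.5713, 0.1515, 0.1319]
tool_rot: [0.132, -3.128, 0.002]
ft_force: [-13.4, -0.9, 0.6]
grip_width: 0.002
grip_force: 7.1
t 26.45 pos [0.5713 0.1515 0.1319] yaw 94.8 zdir [-0.011 -0.002 -1.   ] F [-13.4  -0.9   0.6] T [-0.22  3.05  0.01] w 0.002 gf 7.1 q [ 0.37  0.34 -0.81  1.64  0.25  1.29  1.16]
time: 26.7
position: [0.5711, 0.1513, 0.1319]
tool_rot: [0.133, -3.115, 0.007]
ft_force: [-28.9, -5.5, 12.0]
grip_width: 0.005
grip_force: 15.2
t 26.70 pos [0.5711 0.1513 0.1319] yaw 94.9 zdir [-0.023 -0.006 -1.   ] F [-28.9  -5.5  12. ] T [-0.89  6.57 -0.06] w 0.005 gf 15.2 q [ 0.36  0.35 -0.81  1.63  0.25  1.3   1.16]
```

```bash
python3 -m crank '[[0,-0.06,-0.005,0,0],[0,-0.12,-0.01,0,0],[0,-0.15,-0.01,0.2,0],[0,-0.15,-0.01,0.5,0],[0,-0.15,-0.01,0.75,0]]'; python3 -m crank '[[0,-0.2,-0.25,0.1,0],[0,-0.3,-0.5,0.2,0],[0,-0.4,-0.8,0.2,0],[0,-0.4,-1,0.2,0],[0,-0.4,-1,0.2,0]]'; python3 s.py
python3 - <<'E'
from guard import *
for n in("side","top"): cv2.imwrite(f"pics/f_{n}.png",get_image(n)[:,:,::-1])
g(cv2.imread("pics/f_side.png"),10)
import chk; chk.polys("f")
q=cv2.imread("pics/f_side.png"); hs=cv2.cvtColor(q,cv2.COLOR_BGR2HSV)
for row in range(176,226): print(row,''.join(('o' if hs[row,c,1]>75 and hs[row,c,2]>60 else '0123456789'[min(9,hs[row,c,2]//26)]) for c in range(110,185)))
r=cv2.imread("pics/top0.png"); q=cv2.imread("pics/f_top.png"); d=np.abs(r.astype(int)-q).max(2)>40
for row in range(75,236,4): print(row,''.join('#' if d[row,c] else '.' for c in range(110,390,2)))
E
```

```text
time: 27.32
position: [0.5531, 0.15, 0.2869]
tool_rot: [-0.13, 3.135, 0.0]
ft_force: [0.7, -0.2, 0.0]
grip_width: 0.004
grip_force: 0.0
time: 27.95
position: [0.4723, -0.0546, 0.3242]
tool_rot: [-0.119, 3.137, -0.003]
ft_force: [0.4, 1.0, 0.7]
grip_width: 0.004
grip_force: 0.0
t 27.95 pos [ 0.4723 -0.0546  0.3242] yaw 94.3 zdir [ 0.002 -0.002 -1.   ] F [0.4 1.  0.7] T [ 0.12 -0.16 -0.01] w 0.004 gf 0.0 q [ 0.75 -0.08 -0.64  1.6  -0.05  1.6   1.76]
exp [[166.8, 221.7], [170.3, 248.7], [142.1, 205.4], [148.9, 199.7]] white [(150, 211, 18, 11), (202, 182, 8, 5), (150, 179, 14, 12)]
top seen [[136.9, 157.1], [137.1, 176.9], [167.1, 180.1], [167.1, 173.6], [165.4, 173.1], [167.1, 172.6], [166.6, 162.9], [143.6, 156.6]]
  flat front [[139.8, 176.0], [139.4, 155.3], [167.8, 161.6], [168.4, 181.0], [157.4, 179.1]]
  flat back [[137.4, 176.7], [137.0, 156.1], [165.5, 162.2], [166.0, 181.5], [155.0, 179.7]]
side seen [[110.6, 222.4], [112.1, 225.4], [125.4, 234.4], [128.6, 234.4], [142.4, 242.1], [146.4, 239.9], [138.9, 233.6], [112.4, 220.1]]
  flat front [[128.6, 230.5], [113.0, 219.0], [140
[... 9374 characters left out ...]
....#######.#########################...................................................................................
223 #.................................#######################...................................................................................
227 #.................................#######################...................................................................................
231 ..................................####.##################...................................................................................
235 .................................#######################....................................................................................
```

```bash
python3 -m crank '[[0,0,0,0,0],[0,0,0,0,0],[0,0,0,0,0]]'; python3 -c "
from bench import *
print(close_job())"
```

```text
time: 28.42
position: [0.4724, -0.0493, 0.3236]
tool_rot: [-0.134, 3.139, 0.0]
ft_force: [0.3, -0.2, 0.4]
grip_width: 0.005
grip_force: 0.0
the job is handed in; nothing more can be done
None
```

I handed the job in at 28.4 s: the board is seated flat on the bed, the guard is shut against its stop and the latch looks caught (the striker is past the plunger in the last picture; I did no pull-back test), the arm is clear, and I saw no sign of the lath or anything else on the bench having moved.

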